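# Close the dust filter box and start its cover bolt

### The arm

A 6-joint arm with a two-finger parallel gripper is mounted at the origin on the work surface. World frame = base frame: x ahead of the robot, y to its left, z up, the work surface at z = 0. Lengths are in mm, angles in rad, forces in N, time in s.
With the tool pointing down it reaches from about 250 to 775 mm from the base axis. Payload 8.9 kg.
Tool frame: the origin (TCP) lies at the very end of the fingers, on their centre line; the grasp point (between the pads) lies 19 mm behind it (arm.grip_point_offset is the distance from the TCP to the grasp point, in mm); z points along the fingers, y is the line along which they close (so a half turn about z gives the same grasp; the last joint's range is limited). The gripper opens to 85 mm and grips with 20 to 120 N. Pads are 22 mm wide; open, the fingers measure 114 mm over their backs; the gripper's body (76 mm by 85 mm) begins 54 mm behind the grasp point. The pads swing forward as they close: fully open they stand 13 mm farther back than shut.
Start: joints at [0.966, 0.291, -0.153, 1.127, 0, 1.431], TCP at [235.791, 469.069, 231.305] pointing down, gripper open.
Joint ranges: [-2.52, 2.52], [-0.91, 1.74], [-1.3, 1.37], [-1.96, 2.02], [-1.52, 1.47], [-3.14, 3.14]. Speed limits (rad/s): [2.22, 2.22, 2.79, 3.14, 3.14, 3.14].

### API

Orientations are given as a unit quaternion [w, x, y, z].
In Python, from workcell import arm gives the robot as it stands. The module is installed in compiled form; this text tells all that it offers.
- The arm moves only by the tool creep_tool, called after ">>>" by a JSON object that holds its "api" and its "payload", one argument or row to a line. Schema: {"type":"object","properties":{"plan":{"type":"array","items":{"type":"array","items":{"type":"array","items":{"type":"number"},"minItems":5,"maxItems":5},"minItems":1,"maxItems":8},"minItems":1,"maxItems":1},"grip_force":{"type":"number"},"only":{"type":"string"},"quiet":{"type":"boolean"},"lines":{"type":"string"}},"required":["plan"],"additionalProperties":false}. plan is a list that holds a single list of rows (three levels of brackets), with 1 to 8 rows, each of 5 numbers: dx, dy, dz in units of 20 mm, then a turn about the tool's z in units of 0.1 rad, then the opening from 0.0 (shut) to 1.0 (fully open); each row is the pose to reach, as a shift and turn from the pose commanded when the call began, along the tool's axes at that moment; what a row does not reach only later rows make up. A row lasts 1/10 s, in which the tool goes at most 50 mm and 0.15 rad, less where a joint would pass 70% of its speed; a pose out of reach is approached as far as the arm can. The fingers move at their own pace and stop on an object; grip_force is the grip in N (left out, the last holds). Time passes only in rows, so rows that do not move let the fingers close. The tool returns the time, the measured TCP pose, the force, the opening and the grip force at its end. only (a regular expression) keeps the lines of the reply that match it, lines (a string "A,B") keeps lines A to B, and quiet returns only ok. Input that does not fit is refused with a message, and nothing moves.
- arm.get_obs(): the state, without advancing time (a new reading comes with each control period).
- arm.capture(name): name is "scene" or "top" or "wrist"; returns the picture (400x640x3 uint8, blue, green, red); there is no depth.
- arm.camera_info(name): a dict with "fov_y" (degrees; the focal length in pixels is half the picture's height over the tangent of half this angle, whatever the lens; pixels are square), "cx", "cy" (the principal point, pixels), "origin" and "attitude" of the camera in the world. Camera axes: x right, y down, z forward; pixel columns grow to the right and rows downward; lengths in mm; the calibration is good to about 2 mm. A picture is of the moment at which its call begins: read the wrist's pose just before it. camera_info takes no time and is no camera call; for the wrist camera it gives the pose at the moment of the call.
- arm.close_job(): hands the job in; it is judged then, once.
The state is a dict: "clock": time; "joints": joint angles; "qd": joint speeds; "effort": joint torques, N m; "position": TCP position; "eef_rot": TCP orientation; "contact_force": force on the tool from outside, world axes, zero at the start; "moment": the same for the moment, N m; "gripper_width": opening from 0.0 (shut) to 1.0 (fully open); "finger_force": force on a finger pad.
Only numpy, scipy, OpenCV 4.12 (cv2) and the standard library are available. Lean on these libraries where they do the work, as an engineer would, in place of code of your own. Each camera call takes 0.05 s, during which the arm holds its last target. There are 200 camera calls.

### The job

The new filter is in: fold the dust filter box's hinged cover fully shut. Then start the cover's captive bolt by its black bar knob the careful way: turn it backward (counter-clockwise) until you feel the thread drop in, then forward (clockwise) one turn from there, and finish still gripping the knob, with the bolt one turn in, not tightened down. Leave the other things on the bench alone.

Things in the scene. Friction and masses are not known exactly. Their poses are not given: they have to be found in the camera images.
- filter_box: grey sheet-steel dust filter box fixed to the bench, 220 mm (x) by 230 mm (y), rim 118 mm high, with a hinged cover; a 92 mm wide duct spigot stands 45 mm out of each x end. Origin: on the bench under its middle; z up, x along the hinge, away from the robot; y towards the hinge side (robot's left)
- hinge (a point): middle of the cover's hinge axis, 118 mm towards +y from the filter box's middle and 122 mm above the bench; the axis runs along the box's x; axes as those of filter_box
- cover (a joint): opening angle of the cover (rad): 0 fully shut (hard stop), growing as its free edge swings up about the hinge; starts at 0.65 to 1.15. The hinge is stiff: the cover stays where it is left and takes about 2 to 9 N at the free edge to fold. A 3 mm sheet with a down-turned lip, 240 mm from hinge to free edge, 236 mm along the hinge; shut, its top face is 126 mm above the bench
- cover_push (a point): a bare spot on the cover's outer (top) face, 205 mm from the hinge axis, 65 mm to the robot's side (-x) of the bolt axis: a good place to push. Axes of the cover: z is the outward normal of its top face (which lies 4 mm above the hinge axis), -y points to the free edge; shut, they agree with filter_box
- knob: black bar knob on the captive bolt (0.2 kg together): a bar 52 mm long (x), 16 mm thick (y), 23 mm high, on a 16 mm neck. Origin on the bolt axis; the bar spans 22.5 to 45.5 mm above it (z). The origin is level with the cover's top face when bolt_drop is 0, and sinks with the bolt. Pinch it across the 16 mm; loosely caged (gap 20 mm) it turns with the fingers and can drop by itself
- bolt_axis (a point): point on the upright bolt axis at the level of the cover's top face, when shut (fixed to the filter box: 77 mm towards -y from its middle, 126 mm above the bench); the threaded steel boss stands 10 mm below it, fixed in the box; axes as those of filter_box
- bolt_drop (a joint): how far the bolt has slid down (m); it sinks by its weight (2 N). 0.018: knob rests on the open cover. Cover shut, it rests on the boss's first thread at 0.001 to 0.003; turned backward it climbs towards 0 (6 mm a turn), then drops to 0.006. From there each forward turn takes it 0.006 deeper (right-hand thread, 1.4 mm of play): one turn in is 0.012
- bolt_turn (a joint): angle of the bolt about its axis (rad), growing backward (counter-clockwise from above), no stops; starts at -2.1 to -1.3. The drop is not marked and comes at a different angle each time: about 0.9 to 2.5 rad backward from the start
- mallet: mason's club hammer lying flat: a dark steel head (42 mm diameter, 85 mm long) on a round wooden handle; 220 mm long, 42 mm high. Bystander; origin: middle of its underside.
- flat_chisel: steel stone chisel lying flat, 210 mm long, 12 mm thick, blade 28 mm wide; lies beside the filter box's right wall. Bystander; origin: middle of its underside.
- tooth_chisel: steel stone chisel lying flat, 210 mm long, 12 mm thick, blade 18 mm wide. Bystander; origin: middle of its underside.
- ear_defenders: black ear defenders lying on the bench, about 190 x 150 mm, 72 mm high. Bystander; origin: middle of its underside.
- old_filter: the used filter cassette taken out: a cardboard frame 198 x 148 x 50 mm with grey pleats, lying flat to the left of the filter box. Bystander; origin: middle of its underside.
- dust_brush: hand brush lying flat. Bystander; origin: middle of its underside.
- oil_tin: steel tin with paper label, 56 mm diameter, 110 mm high, standing. Bystander; origin: middle of its underside.

How it is judged (in metres and radians):
On the way, in this order (a step that is already met when the one before it is completed fails the run):
1. the cover is folded fully shut (value of joint cover below 0.04 rad), for 0.2 s.
2. the bolt, turned backward, drops over the thread's start (value of joint bolt_turn above -0.5 rad and value of joint bolt_drop above 0.0037 m and value of joint cover below 0.04 rad), for 0.05 s.
At the end, for the whole second after the job is handed in: The cover is shut (within 0.04 rad); the bolt, after its drop, is one turn in, give or take about a third of a turn, with the thread's play (bolt_drop 9.3 to 14 mm), it is still, and the fingers still grip the knob (contact of more than 4 N) through the last second (value of joint cover below 0.04 rad and value of joint bolt_drop between 0.0093 and 0.014 m and contact force between the fingers and knob above 4 N and angular speed of knob below 0.3 rad/s and distance between the grasp point and knob below 0.06 m); the arm keeps its last pose, push and grip.
It fails at once if another thing on the bench is disturbed (moved more than 30 mm) (distance of any of mallet, flat_chisel, tooth_chisel, ear_defenders, old_filter, dust_brush, oil_tin from where it was at the start of the episode above 0.03 m).
It also fails if it takes over 70 s, if anything falls off the work surface, if the arm or the gripper's body presses on something with over 40 N, if the wrist force passes 120 N, or if a joint passes its speed limit or range.

## Working session

There is one attempt and no reset: what is moved stays moved. The work goes in short steps, Python scripts to look and compute and a tool call to move; the robot and the scene stay as the last step left them, time stands still between calls to the robot, and variables do not carry over. Pictures are saved under pics/ and viewed, at most 10 in all, crops included, and the job is handed in when it is done.

```bash
mkdir -p pics; cat > h.py <<'E'
import numpy as np, cv2
from workcell import arm
from scipy.spatial.transform import Rotation as R
def rot(a):
    a=np.array(a,float)
    return a if a.shape==(3,3) else R.from_quat(a,scalar_first=True).as_matrix()
def ray(info,u,v,H=400):
    f=H/2/np.tan(np.radians(info['fov_y'])/2)
    d=rot(info['attitude'])@np.array([(u-info['cx'])/f,(v-info['cy'])/f,1.])
    return np.array(info['origin'],float),d/np.linalg.norm(d)
def onz(info,u,v,z):
    o,d=ray(info,u,v); return o+d*(z-o[2])/d[2]
def proj(info,p):
    f=200/np.tan(np.radians(info['fov_y'])/2)
    c=rot(info['attitude']).T@(np.array(p,float)-np.array(info['origin']))
    return c[:2]/c[2]*f+[info['cx'],info['cy']]
def tri(i1,p1,i2,p2):
    o1,d1=ray(i1,*p1);o2,d2=ray(i2,*p2)
    s=np.linalg.lstsq(np.c_[d1,-d2],o2-o1,rcond=None)[0]
    a,b=o1+s[0]*d1,o2+s[1]*d2
    return (a+b)/2,np.linalg.norm(a-b)
E
python3 - <<'E'
from h import *
for n in ('top','scene'):
    cv2.imwrite(f'pics/{n}0.png',arm.capture(n)); print(n,arm.camera_info(n))
o=arm.get_obs();print(o['position'],o['eef_rot'],o['clock'],o['contact_force'])
E
```

```text
top {'fov_y': 57.50268121476954, 'cx': 317.3111584779977, 'cy': 201.19680197755554, 'origin': array([ 318.41658336,   38.23911723, 1302.24363968]), 'attitude': array([ 0.07011773, -0.69983736,  0.70795542, -0.06411164])}
scene {'fov_y': 51.9756807808928, 'cx': 318.0127035490847, 'cy': 196.27934836256327, 'origin': array([1020.7379813 , -860.0309969 ,  735.06961438]), 'attitude': array([-0.46540902,  0.85311383,  0.20080353, -0.1235685 ])}
[235.55421248 468.73879213 230.79637451] [-2.23168376e-04  2.30812276e-01  9.72998126e-01 -5.38794181e-04] 0.1 [-0.16379693 -0.09645736 -0.18651605]
```

View pics/top0.png

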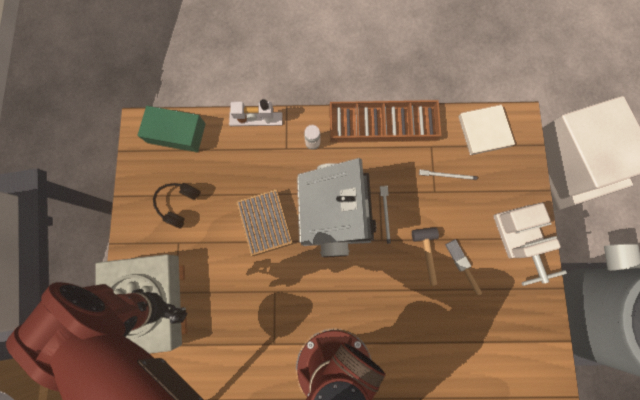

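View pics/scene0.png

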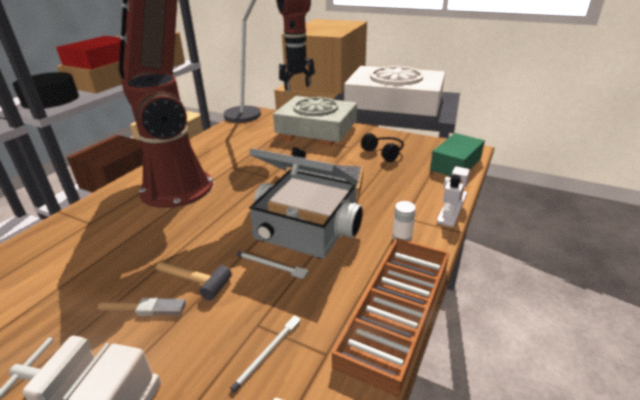

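The top view shows the box around (335,205), hinge edge at the left (x≈300), knob at (346,198), near spigot at (335,248). The scene view shows the box at (305,210) with its cover partly open. I'll enlarge both.

```bash
python3 - <<'E'
import cv2,numpy as np
a=cv2.imread('pics/top0.png')[150:265,280:395]; b=cv2.imread('pics/scene0.png')[135:260,235:375]
a=cv2.resize(a,(400,400),interpolation=cv2.INTER_CUBIC);b=cv2.resize(b,(400,357),interpolation=cv2.INTER_CUBIC)
b=cv2.copyMakeBorder(b,0,43,0,0,cv2.BORDER_CONSTANT)
cv2.imwrite('pics/c0.png',np.hstack([a,b]))
E
```

```text
(no output)
```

View pics/c0.png

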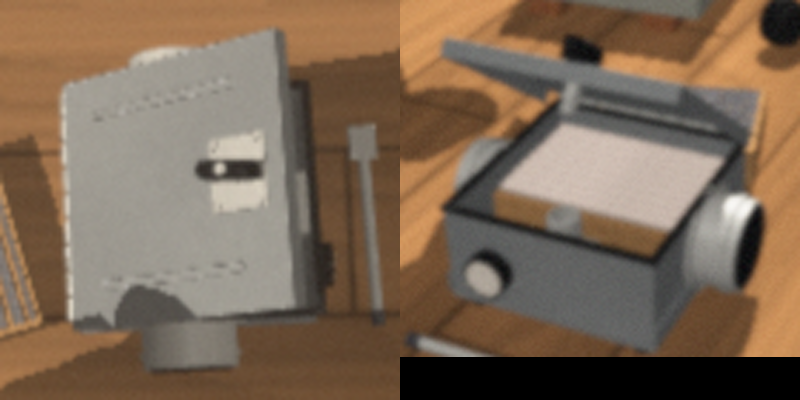

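```bash
python3 - <<'E'
from h import *
T,S=arm.camera_info('top'),arm.camera_info('scene')
t=lambda x,y:(280+(x+.5)/3.478-.5,150+(y+.5)/3.478-.5)
s=lambda x,y:(235+(x-400+.5)/2.857-.5,135+(y+.5)/2.857-.5)
A=onz(S,*s(447,208),118);B=onz(S,*s(655,262),118);C=onz(S,*s(740,150),118)
print('rim',A,B,C,np.linalg.norm(A-B),np.linalg.norm(B-C))
print('ctr',(A+C)/2,'yaw',np.degrees(np.arctan2(*(B-A)[1::-1])),np.degrees(np.arctan2(*(C-B)[1::-1]))-90)
n=tri(T,t(297,310),S,s(445,42));f=tri(T,t(278,30),S,s(683,92));print('free',n,f,np.linalg.norm(n[0]-f[0]))
hn=onz(T,*t(72,325),124);hf=onz(T,*t(63,88),124);print('hinge',hn,hf,np.linalg.norm(hn-hf),np.degrees(np.arctan2(*(hf-hn)[1::-1])))
x=onz(T,*t(240,360),60);y=onz(T,*t(145,362),60);print('spigot near end',x,y)
E
```

```text
rim [ 424.7176775  -130.50973603  118.        ] [ 641.07753184 -122.42650331  118.        ] [634.15742779  84.12010362 118.        ] 216.51079700049775 206.66249943923793
ctr [529.43755265 -23.1948162  118.        ] yaw 2.139582792817276 1.9189107298003876
free (array([409.20393161, -86.41137878, 268.95903376]), np.float64(4.438899881557531)) (array([646.72059483, -79.44887107, 267.25481967]), np.float64(3.2672907682270353)) 237.6248012466309
hinge [408.46301215 103.19720497 124.        ] [635.30395004 111.42881103 124.        ] 226.9902430532048 2.0782378760781364
spigot near end [377.66315465 -56.30974038  60.        ] [376.76080758  35.89207407  60.        ]
```

The box centre is about (528,-10), yaw about 2°. The hinge-to-free-edge distance comes out at 240, as given, and the cover angle is about 0.65. Next I move above the push spot with the fingers shut.

Units first: shifts go in units of 20 mm and turns go in units of 0.1 rad. So -437 mm is -21.85, -360 mm is -18, 1.13 rad is 11.3.

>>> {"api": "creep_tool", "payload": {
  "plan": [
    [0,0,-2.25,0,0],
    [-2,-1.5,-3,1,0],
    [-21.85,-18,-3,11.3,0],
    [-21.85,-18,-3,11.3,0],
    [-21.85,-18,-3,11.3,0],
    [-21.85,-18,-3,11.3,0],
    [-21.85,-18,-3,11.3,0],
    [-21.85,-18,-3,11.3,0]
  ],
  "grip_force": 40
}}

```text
refused: plan: the value is too long (schema: maxItems 1). Nothing was moved.
```

Wrong form. The message asks for a list holding one list of rows, three levels of brackets, so I'll send the same numbers that way.

>>> {"api": "creep_tool", "payload": {
  "plan": [
    [[0,0,-2.25,0,0],[-2,-1.5,-3,1,0],[-21.85,-18,-3,11.3,0],[-21.85,-18,-3,11.3,0],[-21.85,-18,-3,11.3,0],[-21.85,-18,-3,11.3,0],[-21.85,-18,-3,11.3,0],[-21.85,-18,-3,11.3,0]]
  ],
  "grip_force": 40
}}

```text
clock: 0.9
position: [377.3, 149.3, 291.0]
eef_rot: [0.0, 0.671, 0.741, 0.0]
contact_force: [1.8, 0.3, -0.1]
gripper_width: -0.001
finger_force: 0.0
```

```bash
python3 - <<'E'
from h import *
o=arm.get_obs();p=o['position'];M=rot(o['eef_rot']);print(p,M.round(3).tolist(),o['joints'],o['clock'])
print('to go tool',M.T@(np.array([464.5,-50,290])-p))
E
```

```text
[377.34340552 149.34148251 291.00968574] [[-0.099, 0.995, 0.0], [0.995, 0.099, 0.0], [0.0, 0.0, -1.0]] [ 1.96200375e-01  3.13525665e-02 -3.10941233e-01  1.22837777e+00
  4.76283326e-05  1.66788114e+00] 0.9
to go tool [-206.98762664   67.00320666    1.00538097]
```

Scaled: -207 mm is -10.35, 67 mm is 3.35, 0.13 rad is 1.3.

>>> {"api": "creep_tool", "payload": {
  "plan": [
    [[-10.35,3.35,0,1.3,0],[-10.35,3.35,0,1.3,0],[-10.35,3.35,0,1.3,0],[-10.35,3.35,0,1.3,0],[-10.35,3.35,0,1.3,0],[-10.35,3.35,0,1.3,0]]
  ]
}}

```text
clock: 1.5
position: [466.0, -49.8, 290.4]
eef_rot: [-0.0, 0.717, 0.697, -0.0]
contact_force: [-0.3, 0.7, -0.1]
gripper_width: -0.003
finger_force: 0.0
```

```bash
python3 - <<'E'
from h import *
im=arm.capture('wrist');cv2.imwrite('pics/w1.png',im)
o=arm.get_obs();p=o['position'];M=rot(o['eef_rot']);print(p,M.round(3).tolist(),o['joints'].round(3))
print(arm.camera_info('wrist'))
E
```

```text
[465.3242891  -48.28495143 290.48862018] [[0.027, 1.0, -0.001], [1.0, -0.027, 0.001], [0.0, -0.001, -1.0]] [-0.26   0.155 -0.174  1.244  0.     1.338]
{'fov_y': 59.810580287766726, 'cx': 321.5939984906646, 'cy': 203.9291592797213, 'origin': array([468.03429185,  22.49517257, 433.71152015]), 'attitude': array([ 0.14160187,  0.9898257 , -0.01376345, -0.00213353])}
```

View pics/w1.png

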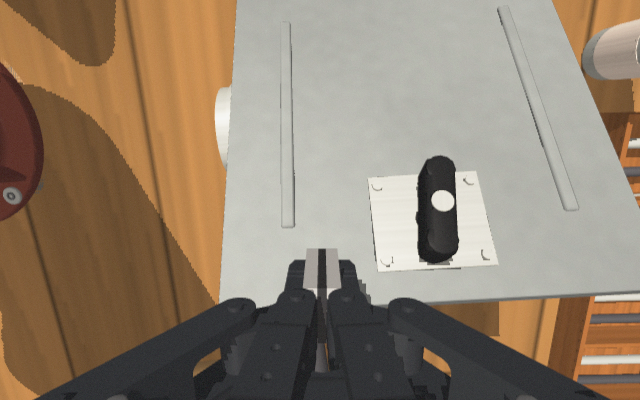

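The wrist view shows the knob at (437,210), bar nearly along world y, and the fingertips at (322,255), over bare cover just inboard of the free edge at row ~303. Now I fold the cover along the arc.

>>> {"api": "creep_tool", "payload": {
  "plan": [
    [[-0.25,0,1.25,0,0],[-0.35,0,2.05,0,0],[-0.65,0,2.5,0,0],[-0.9,0,2.9,0,0],[-1.2,0,3.35,0,0],[-1.45,0,3.85,0,0],[-1.65,0,4.3,0,0],[-1.85,0,4.75,0,0]]
  ]
}}

```text
clock: 2.35
position: [464.8, -85.1, 195.4]
eef_rot: [0.0, 0.716, 0.698, 0.0]
contact_force: [1.9, 3.3, 3.0]
gripper_width: -0.001
finger_force: 1.6
```

>>> {"api": "creep_tool", "payload": {
  "plan": [
    [[-0.15,0,0.5,0,0],[-0.3,0,1,0,0],[-0.45,0,1.5,0,0],[-0.5,0,2,0,0],[-0.6,0,2.5,0,0],[-0.65,0,2.85,0,0],[-0.65,0,3.2,0,0],[-0.65,0,3.2,0,0]]
  ]
}}

```text
clock: 3.15
position: [463.5, -97.5, 131.0]
eef_rot: [-0.001, 0.716, 0.698, -0.001]
contact_force: [-1.0, 0.1, 0.2]
gripper_width: 0.002
finger_force: 0.0
```

>>> {"api": "creep_tool", "payload": {
  "plan": [
    [[0,0,0.1,0,0],[0,0,0.2,0,0],[0,0,0.25,0,0],[0,0,0.3,0,0],[0,0,0.3,0,0]]
  ]
}}

```text
clock: 3.65
position: [463.9, -97.5, 126.0]
eef_rot: [-0.0, 0.716, 0.698, -0.0]
contact_force: [-2.9, 0.3, 3.9]
gripper_width: -0.002
finger_force: 2.2
```

```bash
python3 - <<'E'
from h import *
im=arm.capture('scene');S=arm.camera_info('scene')
c=im[100:260,220:380];cv2.imwrite('pics/s2.png',cv2.resize(c,(560,560),interpolation=cv2.INTER_CUBIC))
E
```

```text
(no output)
```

View pics/s2.png

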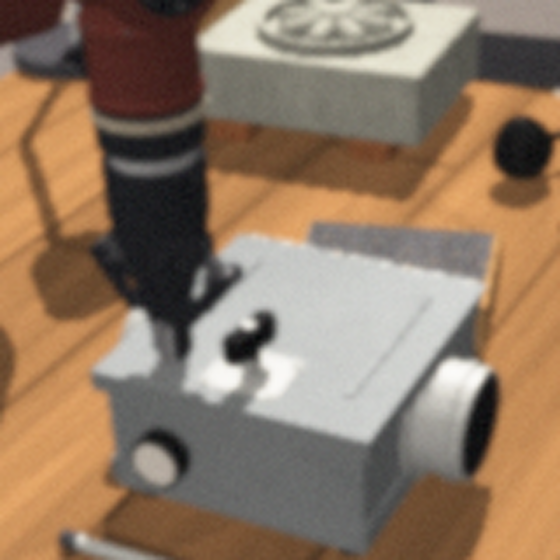

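The scene crop shows the cover practically flat, with the knob raised at (248,338). I'll press until the force shows the stop.

Scaled: 3 mm is 0.15, 2 mm is 0.1.

>>> {"api": "creep_tool", "payload": {
  "plan": [
    [[0,0,0.05,0,0],[0,0,0.1,0,0],[0,0,0.15,0,0],[0,0,0.15,0,0],[0,0,0.15,0,0]]
  ]
}}

```text
clock: 4.2
position: [464.1, -97.5, 125.6]
eef_rot: [0.001, 0.716, 0.698, 0.0]
contact_force: [-14.9, 3.5, 43.1]
gripper_width: 0.001
finger_force: 21.4
```

>>> {"api": "creep_tool", "payload": {
  "plan": [
    [[0,0,-2,0,0],[0,0,-4,0,0.4],[0.5,2,-5.5,0,0.8],[0.5,3.3,-5.5,0,0.8],[0.5,3.3,-5.5,0,0.8],[0.5,3.3,-5.5,0,0.8]]
  ]
}}

```text
clock: 4.8
position: [530.4, -88.9, 232.3]
eef_rot: [-0.001, 0.716, 0.698, -0.0]
contact_force: [0.2, 0.0, -0.1]
gripper_width: 0.798
finger_force: 0.0
```

```bash
python3 - <<'E'
from h import *
I=arm.camera_info('wrist');im=arm.capture('wrist');cv2.imwrite('pics/w3.png',im)
o=arm.get_obs();print(o['position'],o['joints'].round(3),I['origin'])
print('bolt top expected px',proj(I,[530.7,-87.5,169.5]))
g=cv2.cvtColor(im,cv2.COLOR_BGR2GRAY);m=(g<55).astype(np.uint8)
n,l,s,c=cv2.connectedComponentsWithStats(m)
for i in range(1,n):
    if s[i,4]>150: print(s[i],c[i])
E
```

```text
[529.70663697 -88.9294499  232.26969155] [-0.303  0.315 -0.117  1.141  0.     1.293] [532.8391967  -18.15443489 375.57508563]
bolt top expected px [320.95544892 218.0372088 ]
[ 305  173   29   86 1600] [319.206875 214.353125]
[    1   256   639   144 33855] [314.43996455 356.77634027]
```

View pics/w3.png

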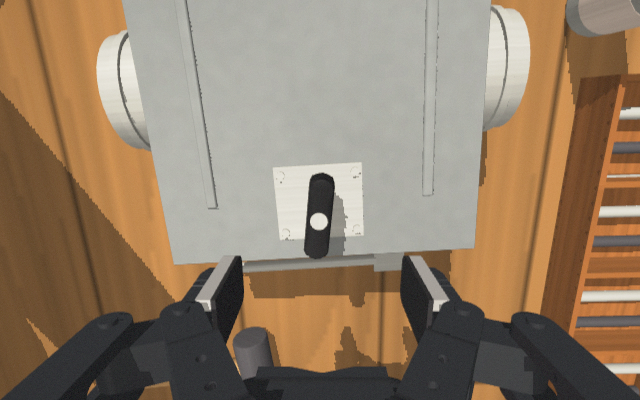

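The wrist view shows the cover flat and the knob at (319,215), with its white bolt-axis dot at (319,221) and the bar running from (321,175) to (316,257). I now work out the axis and bar yaw.

```bash
python3 - <<'E'
from h import *
I=arm.camera_info('wrist');im=cv2.imread('pics/w3.png')
k=im[165:262,295:345];g=cv2.cvtColor(k,cv2.COLOR_BGR2GRAY)
m=cv2.morphologyEx((g<75).astype(np.uint8),cv2.MORPH_CLOSE,np.ones((25,9)))
ys,xs=np.nonzero(m)
mids=np.array([[xs[ys==r].mean()+295,r+165] for r in range(ys.min()+8,ys.max()-8)])
a,b=np.polyfit(mids[:,1],mids[:,0],1);r0,r1=mids[0,1],mids[-1,1]
P=[onz(I,a*r+b,r,165) for r in (r1,r0)];d=P[1]-P[0];print(P,'bar yaw',np.arctan2(d[1],d[0]))
sx=im[205:235,308:332].min(2)>150;yy,xx=np.nonzero(sx);c=(xx.mean()+308,yy.mean()+205);print(c,onz(I,*c,169.5))
o=arm.get_obs();M=rot(o['eef_rot']);print('tool x yaw',np.arctan2(M[1,0],M[0,0]),'togo',M.T@(onz(I,*c,169.5)-o['position']))
E
```

```text
[array([ 526.03663805, -112.42511983,  165.        ]), array([531.56090315, -59.83173858, 165.        ])] bar yaw 1.4661428074337826
(np.float64(318.3474576271186), np.float64(221.08050847457628)) [528.31095717 -89.43914882 169.5       ]
tool x yaw 1.5459922691765233 togo [-0.58125397 -1.2840319  62.77145289]
```

Scaled: 95 mm is 4.75, -1 mm is -0.05, 0.08 rad is 0.8.

>>> {"api": "creep_tool", "payload": {
  "plan": [
    [[0,-0.05,2,0.8,0.8],[-0.05,-0.075,4,0.8,0.8],[-0.05,-0.075,4.75,0.8,0.6],[-0.05,-0.075,4.75,0.8,0.3],[-0.05,-0.075,4.75,0.8,0.15],[-0.05,-0.075,4.75,0.8,0.15],[-0.05,-0.075,4.75,0.8,0.15],[-0.05,-0.075,4.75,0.8,0.15]]
  ],
  "grip_force": 20
}}

```text
clock: 5.65
position: [528.5, -90.3, 139.1]
eef_rot: [0.0, 0.743, 0.669, -0.0]
contact_force: [-5.9, 1.1, 4.7]
gripper_width: 0.182
finger_force: 23.9
```

```bash
python3 - <<'E'
from h import *
o=arm.get_obs();M=rot(o['eef_rot']);print(M.T@o['contact_force'],o['moment'],o['joints'][5])
E
```

```text
[ 0.49460038 -5.96459032 -4.69240139] [-0.07920209  1.23830529 -0.02205221] 1.3706066100232281
```

```bash
cat >> h.py <<'E'
def dot(name):
    I=arm.camera_info('wrist');im=arm.capture('wrist');cv2.imwrite(f'pics/{name}.png',im)
    o=arm.get_obs()
    # white dot, low saturation, near the expected spot
    e=proj(I,[528.3,-89.4,169]);x0,y0=(e-30).astype(int);c=im[y0:y0+60,x0:x0+60]
    m=(c.min(2)>150).astype(np.uint8);n,l,s,ce=cv2.connectedComponentsWithStats(m)
    r=[(s[i,4],(ce[i]+[x0,y0]).round(1).tolist()) for i in range(1,n) if 20<s[i,4]<900]
    print(name,'exp',e.round(1),r,'q6',o['joints'][5].round(3),'F',o['contact_force'].round(1),'w',o['gripper_width'].round(3))
E
```

>>> {"api": "creep_tool", "payload": {
  "plan": [
    [[0,-0.025,0,0,0.235],[0,-0.025,0,0,0.235]]
  ]
}}

```text
clock: 5.85
position: [529.2, -90.3, 138.8]
eef_rot: [0.001, 0.743, 0.669, 0.001]
contact_force: [0.2, 0.5, -0.8]
gripper_width: 0.233
finger_force: 0.0Traceback (most recent call last):
```

```bash
python3 -c "
from h import *
dot('d0')
im=cv2.imread('pics/d0.png');cv2.imwrite('pics/d0c.png',cv2.resize(im[140:340,220:420],(500,500)))"
```

```text
  File "<string>", line 3, in <module>
    dot('d0')
    ~~~^^^^^^
  File "h.py", line 29, in dot
    print(name,'exp',e.round(1),r,'q6',o['joints'][5].round(3),'F',o['contact_force'].round(1),'w',o['gripper_width'].round(3))
                                                                                                   ^^^^^^^^^^^^^^^^^^^^^^^^
AttributeError: 'float' object has no attribute 'round'
```

```bash
sed -i "s/o\['gripper_width'\].round(3)/round(o['gripper_width'],3)/" h.py; python3 -c "
from h import *
dot('d1')
im=cv2.imread('pics/d1.png');cv2.imwrite('pics/d1c.png',cv2.resize(im[140:340,220:420],(500,500)))"
```

```text
d1 exp [317.2 300.8] [(np.int32(645), [318.8, 302.8])] q6 1.37 F [-0.6 -0.4 -0.4] w 0.232
```

View pics/d1c.png

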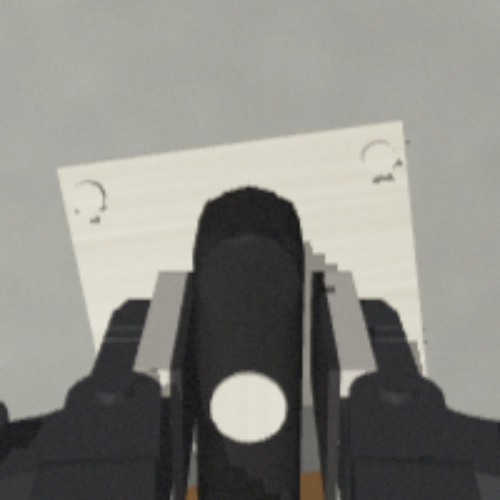

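The crop shows the bar caged between the pads with its dot clearly visible at row 302.8. I turn backward now, watching the dot.

>>> {"api": "creep_tool", "payload": {
  "plan": [
    [[0,0,0,-1.5,0.235],[0,0,0,-3,0.235],[0,0,0,-4.5,0.235],[0,0,0,-6,0.235],[0,0,0,-7.5,0.235],[0,0,0,-9,0.235]]
  ],
  "lines": "1,1"
}}

```text
clock: 6.55
```

```bash
python3 -c "
from h import *
dot('d2');I=arm.camera_info('wrist');print([proj(I,[528.3,-89.4,z])[1].round(1) for z in (171,169,167,165,163)])"
```

```text
d2 exp [320.7 299.6] [(np.int32(635), [322.6, 303.8]), (np.int32(35), [343.5, 311.8])] q6 0.455 F [0.5 1.6 1.3] w 0.235
[np.float64(302.5), np.float64(299.5), np.float64(296.6), np.float64(293.7), np.float64(291.0)]
```

>>> {"api": "creep_tool", "payload": {
  "plan": [
    [[0,0,0,-1.5,0.235],[0,0,0,-3,0.235]]
  ],
  "lines": "1,1"
}}

```text
clock: 6.8
```

```bash
python3 -c "
from h import *
dot('d3')"
```

```text
d3 exp [321.5 298.9] [(np.int32(354), [319.1, 300.8]), (np.int32(121), [343.5, 318.5])] q6 0.158 F [1.3 3.4 1.8] w 0.235
```

```bash
cat >> h.py <<'E'
def fit(name,th=95):
    im=cv2.imread(f'pics/{name}.png');m=(im[285-20:345,295:345].min(2)>th).astype(np.uint8)
    n,l,s,ce=cv2.connectedComponentsWithStats(m)
    for i in range(1,n):
        if s[i,4]>100: print(name,s[i]+[295,265,0,0,0],(ce[i]+[295,265]).round(1))
E
python3 -c "
from h import *
for n in ('d1','d2','d3'): fit(n)
a=[cv2.resize(cv2.imread(f'pics/d{i}.png')[240:340,270:370],(390,390)) for i in (2,3)];cv2.imwrite('pics/d23.png',np.hstack(a))"
```

```text
d1 [341 265   4  63 220] [342.3 298.4]
d1 [304 288  31  29 696] [318.9 302.5]
d2 [308 290  31  29 699] [322.8 303.7]
d2 [334 300  11  45 247] [341.  328.7]
d3 [300 265   6  30 102] [301.6 275.4]
d3 [308 290  31  29 684] [323.3 303.8]
d3 [335 302  10  43 240] [341.  329.4]
```

View pics/d23.png

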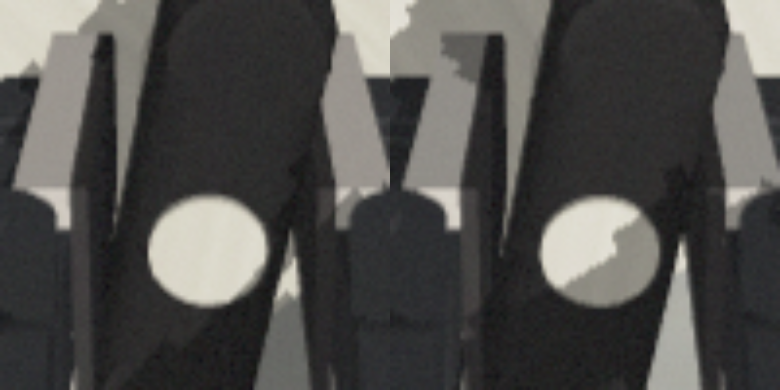

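Both crops show the bar caged with some lag and the dot climbing; the half-dark dot is only shadow. I keep turning in small steps.

```bash
cat >> h.py <<'E'
def step(name):
    I=arm.camera_info('wrist');im=arm.capture('wrist');cv2.imwrite(f'pics/{name}.png',im)
    e=proj(I,[528.3,-89.4,169]);y0=int(e[1])-25;x0=int(e[0])-25
    n,l,s,ce=cv2.connectedComponentsWithStats((im[y0:y0+55,x0:x0+50].min(2)>90).astype(np.uint8))
    for i in range(1,n):
        if 350<s[i,4]: print(name,'row-exp',(ce[i]+[x0,y0]-e).round(1),'area',s[i,4],s[i,2:4],'q6',arm.get_obs()['joints'][5].round(3))
E
```

>>> {"api": "creep_tool", "payload": {
  "plan": [
    [[0,0,0,-1.5,0.235],[0,0,0,-2.5,0.235]]
  ],
  "lines": "1,1"
}}

```text
clock: 7.05
```

```bash
python3 -c "
from h import *
step('e1')"
```

```text
e1 row-exp [1.4 5.6] area 679 [31 28] q6 -0.084
```

>>> {"api": "creep_tool", "payload": {
  "plan": [
    [[0,0,0,-1.5,0.235],[0,0,0,-2.5,0.235]]
  ],
  "lines": "1,1"
}}

```text
clock: 7.3
```

```bash
python3 -c "
from h import *
step('e2')"
```

```text
e2 row-exp [1.  3.6] area 673 [30 28] q6 -0.334
```

>>> {"api": "creep_tool", "payload": {
  "plan": [
    [[0,0,0,0,0.25],[0,0,0,0,0.25]]
  ]
}}

```text
clock: 7.55
position: [528.4, -90.3, 138.0]
eef_rot: [-0.0, -0.009, 1.0, -0.0]
contact_force: [-0.9, -0.0, 1.0]
gripper_width: 0.253
finger_force: 0.1
```

```bash
python3 -c "
from h import *
step('e3')"
```

```text
e3 row-exp [ 0.8 -1.7] area 640 [30 27] q6 -0.326
```

>>> {"api": "creep_tool", "payload": {
  "plan": [
    [[0,0,0,0,0.25],[0,0,0,0,0.25]]
  ],
  "lines": "1,1"
}}

```text
clock: 7.8
```

```bash
python3 -c "
from h import *
step('e4')
a=cv2.imread('pics/e4.png');cv2.imwrite('pics/e4c.png',cv2.resize(a[240:340,270:370],(390,390)))"
```

```text
e4 row-exp [ 0.8 -1.7] area 642 [30 27] q6 -0.328
```

View pics/e4c.png

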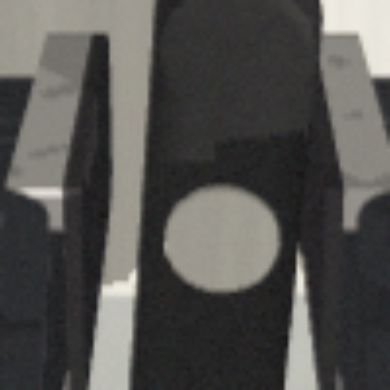

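It has settled about 5 mm below the peak, so the thread has dropped in. I lower slightly, pinch, and turn forward while following the pitch.

Scaled: 3.3 mm is 0.165, 3 mm is 0.15, 0.15 rad is 1.5.

>>> {"api": "creep_tool", "payload": {
  "plan": [
    [[0,0,0.15,0,0.235],[0,0,0.15,0,0.1],[0,0,0.15,0,0.1],[0,0,0.15,0,0.1],[0,0,0.16,1.5,0.1],[0,0,0.165,3,0.1],[0,0,0.1725,4.5,0.1],[0,0,0.18,6,0.1]]
  ],
  "grip_force": 40
}}

```text
clock: 8.65
position: [528.4, -88.8, 134.4]
eef_rot: [-0.0, 0.287, 0.958, 0.001]
contact_force: [-0.3, 7.7, 3.1]
gripper_width: 0.181
finger_force: 39.4
```

>>> {"api": "creep_tool", "payload": {
  "plan": [
    [[0,0,0.0075,1.5,0.1],[0,0,0.015,3,0.1],[0,0,0.0215,4.5,0.1],[0,0,0.0285,6,0.1],[0,0,0.035,7.5,0.1],[0,0,0.0425,9,0.1],[0,0,0.05,10.5,0.1],[0,0,0.0575,12,0.1]]
  ]
}}

```text
clock: 9.45
position: [528.2, -88.7, 133.2]
eef_rot: [-0.001, 0.777, 0.629, 0.001]
contact_force: [-1.1, 7.4, 4.8]
gripper_width: 0.179
finger_force: 39.7
```

```bash
python3 -c "
from h import *
step('f1')"
```

```text
f1 row-exp [ 1.7 -8.1] area 681 [31 28] q6 1.487
```

Scaled: 1 mm is 0.05, 1.15 mm is 0.0575, 1.2 rad is 12.

>>> {"api": "creep_tool", "payload": {
  "plan": [
    [[0,0,0.0075,1.5,0.1],[0,0,0.015,3,0.1],[0,0,0.0215,4.5,0.1],[0,0,0.0285,6,0.1],[0,0,0.035,7.5,0.1],[0,0,0.0425,9,0.1],[0,0,0.05,10.5,0.1],[0,0,0.0575,12,0.1]]
  ]
}}

```text
clock: 10.3
position: [528.3, -88.5, 132.1]
eef_rot: [-0.002, 0.997, 0.08, 0.0]
contact_force: [0.4, 8.5, 5.4]
gripper_width: 0.183
finger_force: 39.7
```

>>> {"api": "creep_tool", "payload": {
  "plan": [
    [[0,0,0.0075,1.5,0.1],[0,0,0.0125,2.5,0.1],[0,0,0.0125,2.5,0.1]]
  ]
}}

```text
clock: 10.6
position: [528.3, -88.5, 131.8]
eef_rot: [-0.002, 0.999, -0.044, -0.0]
contact_force: [-0.4, 7.4, 4.6]
gripper_width: 0.183
finger_force: 40.0
```

```bash
python3 -c "
from h import *
step('f2');o=arm.get_obs();print(rot(o['eef_rot']).round(2).tolist(),o['moment'])"
```

```text
f2 row-exp [ -1.3 -10.8] area 660 [31 28] q6 2.922
[[1.0, -0.08, 0.0], [-0.08, -1.0, 0.0], [-0.0, -0.0, -1.0]] [ 1.91358899  0.18970118 -0.09353388]
```

>>> {"api": "creep_tool", "payload": {
  "plan": [
    [[0,0,0,0,0.8],[0,-0.045,0,0,0.8],[0,-0.045,0,0,0.8],[0,-0.045,0,-1.5,0.8],[0,-0.045,0,-3,0.8],[0,-0.045,0,-4.5,0.8],[0,-0.045,0,-6,0.8],[0,-0.045,0,-7.5,0.8]]
  ],
  "lines": "1,2"
}}

```text
clock: 11.45
position: [528.5, -89.5, 131.8]
```

```bash
python3 -c "
from h import *
step('g1');a=cv2.imread('pics/g1.png');cv2.imwrite('pics/g1c.png',cv2.resize(a[190:390,220:420],(500,500)))"
```

```text
g1 row-exp [5.3 4.1] area 1589 [42 54] q6 2.157
```

View pics/g1c.png

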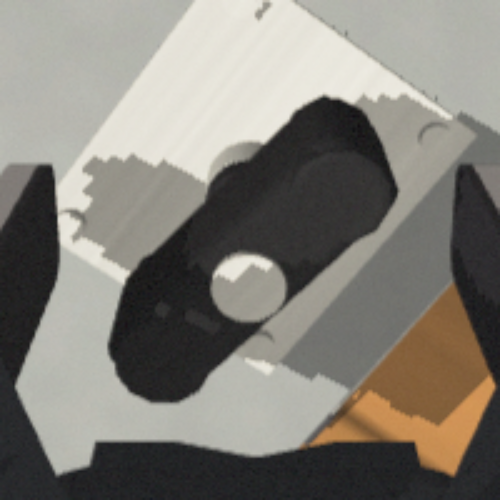

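The crop shows the open fingers well clear of the bar, which has stayed put while the hand turns back. I complete the half turn.

>>> {"api": "creep_tool", "payload": {
  "plan": [
    [[0,0,0,-1.5,0.8],[0,0,0,-3,0.8],[0,0,0,-4.5,0.8],[0,0,0,-6,0.8],[0,0,0,-7.5,0.8],[0,0,0,-9,0.8],[0,0,0,-10.5,0.8],[0,0,0,-12,0.8]]
  ],
  "lines": "1,2"
}}

```text
clock: 12.3
position: [528.5, -89.4, 131.8]
```

>>> {"api": "creep_tool", "payload": {
  "plan": [
    [[0,0,0,-1.5,0.8],[0,0,0,-3,0.8],[0,0,0,-4.5,0.8],[0,0,0,-6,0.8],[0,0,0,-7.5,0.8],[0,0,0,-9,0.8],[0,0,0,-10.5,0.8],[0,0,0,-11.9,0.8]]
  ],
  "lines": "1,2"
}}

```text
clock: 13.1
position: [528.5, -89.4, 131.8]
```

>>> {"api": "creep_tool", "payload": {
  "plan": [
    [[0,0,0,0,0.1],[0,0,0,0,0.1],[0,0,0,0,0.1],[0,0,0,0,0.1],[0,0,0,0,0.1]]
  ]
}}

```text
clock: 13.6
position: [528.6, -88.7, 132.0]
eef_rot: [0.0, 0.044, 0.999, 0.001]
contact_force: [0.1, 4.5, 2.5]
gripper_width: 0.182
finger_force: 40.9
```

```bash
python3 -c "
from h import *
step('g2')"
```

```text
g2 row-exp [ 1.  -6.9] area 658 [30 27] q6 -0.217
```

Knob is about 3.3 mm below the drop level, as half a turn should give. Second half turn forward.

Scaled: 1 mm is 0.05, 1.15 mm is 0.0575, 1.2 rad is 12.

>>> {"api": "creep_tool", "payload": {
  "plan": [
    [[0,0,0.0075,1.5,0.1],[0,0,0.015,3,0.1],[0,0,0.0215,4.5,0.1],[0,0,0.0285,6,0.1],[0,0,0.035,7.5,0.1],[0,0,0.0425,9,0.1],[0,0,0.05,10.5,0.1],[0,0,0.0575,12,0.1]]
  ]
}}

```text
clock: 14.45
position: [528.3, -88.8, 130.8]
eef_rot: [-0.0, 0.602, 0.798, 0.0]
contact_force: [-1.6, 3.6, 2.7]
gripper_width: 0.178
finger_force: 41.1
```

>>> {"api": "creep_tool", "payload": {
  "plan": [
    [[0,0,0.0075,1.5,0.1],[0,0,0.015,3,0.1],[0,0,0.0215,4.5,0.1],[0,0,0.0285,6,0.1],[0,0,0.035,7.5,0.1],[0,0,0.0425,9,0.1],[0,0,0.05,10.5,0.1],[0,0,0.0575,12,0.1]]
  ]
}}

```text
clock: 15.25
position: [528.1, -88.5, 129.7]
eef_rot: [-0.001, 0.948, 0.319, -0.0]
contact_force: [-1.0, 4.7, 4.5]
gripper_width: 0.182
finger_force: 41.2
```

>>> {"api": "creep_tool", "payload": {
  "plan": [
    [[0,0,0.0075,1.5,0.1],[0,0,0.015,3,0.1],[0,0,0.0215,4.5,0.1],[0,0,0.0285,6,0.1],[0,0,0.0315,6.6,0.1],[0,0,0.0315,6.6,0.1],[0,0,0.0315,6.6,0.1],[0,0,0.0315,6.6,0.1]]
  ]
}}

```text
clock: 16.05
position: [528.2, -88.4, 129.0]
eef_rot: [-0.001, 1.0, -0.002, -0.0]
contact_force: [-1.5, 5.2, 2.8]
gripper_width: 0.179
finger_force: 41.2
```

```bash
python3 -c "
from h import *
step('g3');o=arm.get_obs();print(o['moment'],o['qd'].round(3))"
```

```text
g3 row-exp [ -1.2 -14.8] area 601 [30 24] q6 2.843
[ 1.25022351  0.26442049 -0.07309511] [ 0.     0.    -0.001 -0.001  0.     0.001]
```

```bash
python3 -c "
from h import *
I=arm.camera_info('wrist');e=proj(I,[528.3,-89.4,169]);r=e[1]-14.8
for y in (-89.4,-88.4): print(y,[(z,round(proj(I,[528.3,y,z])[1]-r,1)) for z in (165,163,161,159.5,158,156)])
print(arm.get_obs()['finger_force'],arm.close_job())"
```

```text
-89.4 [(165, np.float64(8.0)), (163, np.float64(4.7)), (161, np.float64(1.6)), (159.5, np.float64(-0.7)), (158, np.float64(-3.0)), (156, np.float64(-5.9))]
-88.4 [(165, np.float64(8.0)), (163, np.float64(4.7)), (161, np.float64(1.6)), (159.5, np.float64(-0.7)), (158, np.float64(-3.0)), (156, np.float64(-5.9))]
the job is handed in; nothing more can be done
41.213656067848206 None
```

I folded the cover shut, found the thread drop turning backward, turned the bolt one turn forward (about 11.5–12 mm down by camera), and handed the job in with the knob still gripped at about 41 N; the verdict wasn't shown.

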